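Label printer service: lock in the cartridge, then thread out the dirty feed roller

TASK

Service the open label printer: drop the new print cartridge all the way into its socket and swing the green locking lever fully shut over it. Only then, since it is dirty, take the worn feed roller out of the bay: it is longer than the opening, so slide it sideways under one cover, tilt it and draw it out diagonally. Finish holding the roller still in the gripper above the printer, both its ends a good hand's breadth above the printer's top; do not lay it on the desk, and leave the other things on the desk where they are.

Things in the scene. Friction and masses are not known exactly. Their poses are not given: they have to be found in the camera images.
- label_printer: Light grey desktop label printer, its cover taken off, fixed to the desk: 260 deep (its x), 330 wide (its y), flat top at z = 115. Origin: centre of its underside, on the desk; x points to its back, y to its left, z up. The front half has the roller bay, the rear deck (x from 15 to 130) the cartridge socket and the lever. Nothing rises more than 8 above its top except lever and cartridge.
- opening (a point): Centre of the bay's opening, level with the printer's top (printer frame -35, 0, 115 mm; axes as the printer's). The opening is 100 (x) by 150 (y). Left and right of it the bay goes on under two flat covers, 5 thick, to 155 from this centre; the bay's floor is 91 below the top.
- cradle (a point): Midway between the two white cradle ribs in the bay, at the height of the resting roller's axis, 35 below the top (printer frame -35, 0, 80 mm). The ribs stand 28 to the left and right of it, each 6 thick and only 16 wide (x), narrower than the sleeve that rests on them, their tops 8 below the axis, so fingers that hold the sleeve from its sides pass by them.
- socket (a point): Centre of the mouth of the cartridge socket in the rear deck, level with the top (printer frame 68, 75, 115 mm); axes as the printer's. The pocket is 40 (x) x 54 (y), 40 deep, so the cartridge has 2 play on each side; a dark bevelled lead-in widens its top 6 mm by 4 on each side. Upright, the cartridge goes in either way round (half turn).
- cartridge: Print cartridge, standing upright on the desk: black block 36 (x) x 50 (y) x 46 high with a pale and blue label band, and on top in the middle a blue grip fin 12 (x) x 20 (y), from z = 45 to 73. 0.06 to 0.13 kg. Origin: centre of its underside. It may start on the left or on the right of the printer. Seated, its underside is 40 below the printer's top and its shoulder 6 above it.
- lever (a joint): Angle (rad) of the green locking lever about its upright pivot at printer frame (105, 56) mm: 0 = shut (arm points to the printer's front, over the cartridge's shoulder beside the fin), growing as it swings to the printer's right (pi/2: arm along -y); starts 1.2 to 1.7. Stays where left; 0.5 N moves it. Arm 9 wide, 8 to 13 above the top; cannot shut if the cartridge stands over 2 too high.
- lever_grip (a point): Centre of the top face of the lever's round upright grip, 12 in diameter, 80 mm from the pivot; the grip rises from 13 (top of the arm) to 34 above the printer's top.
- roller: Worn feed roller lying along the bay: steel shaft 10 in diameter and 210 long with a black rubber sleeve 20 in diameter over the middle 80, and white plastic ends 16 to 20 in diameter. Origin: middle of its axis; y along the axis, z up at the start. 0.11 to 0.18 kg, balanced at its middle. Loose in the cradles, its middle at most 8 off theirs, its ends about 30 under the covers.
- roller_end_a (a point): Centre of the roller's end face at its -y end (plain bush).
- roller_end_b (a point): Centre of the roller's end face at its +y end (gear).
- staple_box: Bystander: blue box of staples, 38 x 55 x 30. Origin: centre of the underside. On the other side of the printer from the cartridge.
- note_cube: Bystander: block of coloured sticky notes, 76 x 77 x 46, at the left in front of the mail sorter.
- remote: Bystander: black remote control, 193 x 46 x 19, lying near the front edge at the left.
- flashlight: Bystander: black torch, 115 long, 29 thick, lying near the front edge at the right.
- glue_stick: Bystander: red and white glue stick standing at the right, 25 in diameter, 92 high.
Mind the look-alikes: they are no part of the job. Leave any purple look-alike of the cartridge alone.

How it is judged:
On the way, in this order (a step that is already met when the one before it is completed fails the run):
1. cartridge seated in its socket and the lever shut, the roller still lying in the bay (z of cartridge in the frame of socket below -0.037 m and horizontal distance between cartridge and socket below 0.005 m and angle between the z axis of cartridge and the z axis of label_printer, either way round below 0.06 rad and value of joint lever below 0.12 rad and z of roller in the frame of opening below -0.02 m), for 0.2 s.
2. roller tilted: one end out above the printer's top, the other still down in the bay (((z of roller_end_a in the frame of opening above 0.005 m and z of roller_end_b in the frame of opening below -0.005 m) or (z of roller_end_b in the frame of opening above 0.005 m and z of roller_end_a in the frame of opening below -0.005 m))), for 0.05 s.
At the end, for the whole second after the job is handed in: Gripper holds the roller still over the printer (middle within 200 mm of the opening's), touching nothing else, both ends at least 50 mm above the top; cartridge upright in its socket, underside 37 mm or more below the top, within 5 mm of centre; lever under 0.12 rad (z of each of roller_end_a, roller_end_b in the frame of opening above 0.05 m and horizontal distance between roller and opening below 0.2 m and contact force between the fingers and roller above 1 N and contact force between label_printer and roller below 0.1 N and linear speed of roller below 0.03 m/s and z of cartridge in the frame of socket below -0.037 m and horizontal distance between cartridge and socket below 0.005 m and angle between the z axis of cartridge and the z axis of label_printer, either way round below 0.06 rad and value of joint lever below 0.12 rad); the arm keeps its last pose, push and grip.
It fails at once if the roller lies on the desk (height (world z) of roller below 0.02 m).
It fails at once if a bystander is moved more than 30 mm (distance of any of staple_box, note_cube, remote, flashlight, glue_stick from where it was at the start of the episode above 0.03 m).
It also fails if it takes over 69 s, if anything falls off the work surface, if the arm or the gripper's body presses on something with over 40 N, if the wrist force passes 120 N, or if a joint passes its speed limit or range.

ROBOT

A 6-joint arm with a two-finger parallel gripper is mounted at the origin on a cart in front of the work surface, level with it; the furniture and walls round the work are solid. World frame = base frame: x ahead of the robot, y to its left, z up, the work surface at z = 0. Lengths are in m, angles in rad, forces in N, time in s.
With the tool pointing down it reaches from about 0.2 to 0.875 m from the base axis. Payload 3.4 kg.
Tool frame: the origin (TCP) lies between the finger pads; the fingertips stand finger_overhang ahead of it and the grasp point (between the pads) is the TCP (finger_overhang is the distance from the TCP to the fingertips, in m); z points along the fingers, y is the line along which they close (so a half turn about z gives the same grasp; the last joint's range is limited). The gripper opens to 94 mm and grips with 3 to 60 N. Pads are 16 mm wide; open, the fingers measure 119 mm over their backs; the gripper's body (75 mm by 177 mm) begins 78 mm behind the grasp point.
Start: joints at [-1.335, 0.276, 1.505, -0, 1.361, -0.121], TCP at [0.201, -0.539, 0.224] pointing down, gripper open.
Joint ranges: [-2.89, 2.89], [-0.75, 2.08], [0.22, 2.7], [-1.18, 4.32], [0.11, 2.71], [-2.7, 2.7]. Speed limits (rad/s): [2.57, 2.57, 3.14, 3.14, 3.14, 3.14].

INTERFACE

Orientations are given as a rotation vector (axis times angle).
In Python, from cell import state, camera, camera_model, hand_in, finger_overhang gives the robot as it stands.
- The arm moves only by the tool move_arm, never from a script. Its argument "rows" is a list of rows, each an object with "offset": the shift along the tool's x, y, z as a fraction of full scale, a list of three; "turn": the turn about the tool's z as a fraction of full scale; "fingers": the finger opening in mm, from 0 to 94. In form: [{"offset": [dx, dy, dz], "turn": turn, "fingers": fingers}, ...]. A call has exactly 5 rows; each row shifts and turns the commanded pose from where the row before left it, along the tool's axes as they then stand; what a row does not reach is not made up. Full scale, the value 1, is 20 mm for a shift and 0.15 rad for a turn. A row lasts 1/8 s, in which the tool goes at most 62.5 mm and 10.7 degrees, less where a joint would pass 70% of its speed; a pose out of reach is approached as far as the arm can. A call with a number of a shift or a turn outside -1 to 1 is refused whole. A call with a gripper value outside its range is refused whole. The fingers move at their own pace and stop on an object; the grip force is fixed at half the most. Time passes only in rows, so rows that do not move let the fingers close, or fill a call up. It gives the time, the measured TCP pose, the force, the opening and the grip force at its end, in the units of the state.
- state(): the state, without advancing time (a new reading comes with each control period).
- camera(name): name is "side" or "top" or "wrist"; returns (picture, depth): 400x640x3 uint8, red, green, blue; 400x640 float32, m along the optical axis (not along the pixel's ray), 0 where there is no reading.
- camera_model(name): a dict with "vfov" (degrees; the focal length in pixels is half the picture's height over the tangent of half this angle, whatever the lens; pixels are square), "cx", "cy" (the principal point, pixels), "dist_coeffs" ([k1, k2, p1, p2, k3] as OpenCV has them; the pictures are not rectified), "origin" and "orientation" of the camera in the world. Camera axes: x right, y up, looking along -z (the intrinsics and any distortion apply to the point x, -y, -z); pixel columns grow to the right and rows downward; lengths in m; the calibration is good to about 2 mm. A picture is of the moment at which its call begins: read the wrist's pose just before it. camera_model takes no time and is no camera call; for the wrist camera it gives the pose at the moment of the call.
- hand_in(): hands the job in; it is judged then, once.
The state is a dict: "time": time; "joint_positions": joint angles; "dq": joint speeds; "tau": joint torques, N m; "eef_pos": TCP position; "ee_rot": TCP orientation; "wrist_force": force on the tool from outside, world axes, zero at the start; "wrist_torque": the same for the moment, N m; "opening": opening from 0.0 (shut) to 1.0 (fully open); "grasp_force": force on a finger pad.
Only numpy, scipy, OpenCV 4.12 (cv2) and the standard library are available. Lean on these libraries where they do the work, as an engineer would, in place of code of your own. Each camera call takes 0.05 s, during which the arm holds its last target. There are 200 camera calls.

## Working session

There is one attempt and no reset: what is moved stays moved. The work goes in short steps, Python scripts to look and compute and a tool call to move; the robot and the scene stay as the last step left them, time stands still between calls to the robot, and variables do not carry over. Pictures are saved under pics/ and viewed, at most 10 in all, crops included, and the job is handed in when it is done.

Besides the shell and the picture viewer there is one more tool, called by a JSON object that holds its "op" and its "data", one argument or row to a line. move_arm: Moves the arm, as the interface text tells. Shift numbers are shares of 20 mm and turn numbers shares of 0.15 rad, none past 1 either way. Its arguments: {"type":"object","properties":{"rows":{"type":"array","items":{"type":"object","properties":{"offset":{"type":"array","items":{"type":"number","minimum":-1,"maximum":1}},"turn":{"type":"number","minimum":-1,"maximum":1},"fingers":{"type":"number"}}}}},"required":["rows"]}

```bash
mkdir -p pics; cat > h.py <<'E'
import numpy as np, cv2
from scipy.spatial.transform import Rotation as R
from cell import *
def grab(n):
    m=camera_model(n); im,d=camera(n)
    np.savez(f'{n}.npz',im=im,d=d,**{k:np.array(v) for k,v in m.items()})
    return im,d,m
def load(n): 
    z=np.load(f'{n}.npz'); return z['im'],z['d'],z
def km(m):
    f=200/np.tan(np.radians(float(m['vfov']))/2)
    return np.array([[f,0,m['cx']],[0,f,m['cy']],[0,0,1]],float),np.array(m['dist_coeffs'],float)
def rot(m):
    o=np.array(m['orientation'],float)
    return R.from_rotvec(o) if o.size==3 else (R.from_quat(o) if o.size==4 else R.from_matrix(o))
def rays(m,uv):
    K,D=km(m); p=cv2.undistortPoints(np.array(uv,float).reshape(-1,1,2),K,D).reshape(-1,2)
    return np.c_[p[:,0],-p[:,1],-np.ones(len(p))]
def onplane(m,uv,z):
    r=rot(m).apply(rays(m,uv)); o=np.array(m['origin']); return o+r*((z-o[2])/r[:,2])[:,None]
def cloud(d,m):
    v,u=np.mgrid[0:400,0:640]; r=rays(m,np.c_[u.ravel(),v.ravel()])
    p=rot(m).apply(r*d.ravel()[:,None])+np.array(m['origin']); p[d.ravel()==0]=np.nan
    return p.reshape(400,640,3)
def proj(m,P):
    K,D=km(m); q=rot(m).inv().apply(np.atleast_2d(P)-np.array(m['origin']))*[1,-1,-1]
    return cv2.projectPoints(q,np.zeros(3),np.zeros(3),K,D)[0].reshape(-1,2)
E
python3 - <<'E'
from h import *
s=state(); print(finger_overhang, s['eef_pos'],s['ee_rot'],s['time'])
for n in ('top','side'):
    im,d,m=grab(n); print(n,m); cv2.imwrite(f'pics/{n}.png',im[:,:,::-1])
E
```

```text
0.019 [ 0.2007083  -0.53827507  0.22363643] [-3.08999086e+00 -5.57130232e-01  1.57748166e-04] 0.0
top {'vfov': 57.85660640807111, 'cx': 318.77043805277236, 'cy': 196.023920106283, 'dist_coeffs': array([0.01554722, 0.        , 0.        , 0.        , 0.        ]), 'origin': array([ 0.41263082, -0.03214466,  1.12603077]), 'orientation': array([ 0.05013703, -0.02807694, -1.5706856 ])}
side {'vfov': 44.80735349214676, 'cx': 315.5254734374114, 'cy': 204.5337779402848, 'dist_coeffs': array([-0.1061697,  0.       ,  0.       ,  0.       ,  0.       ]), 'origin': array([-0.06534893,  1.06011584,  0.6317786 ]), 'orientation': array([ 0.33055653, -1.51237796, -2.25640395])}
```

View pics/top.png

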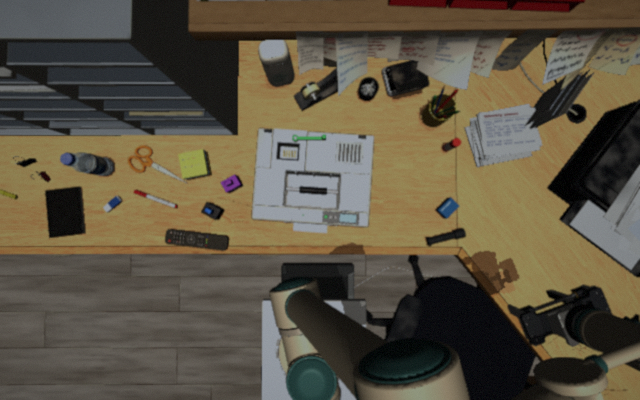

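View pics/side.png

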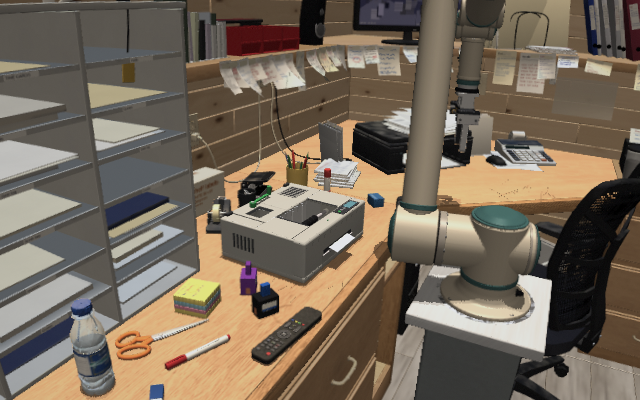

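```bash
python3 - <<'E'
from h import *
im,d,m=load('top'); P=cloud(d,m); Z=P[:,:,2]
mask=((Z>0.105)&(Z<0.125)); mask[:, :245]=0; mask[:,385:]=0; mask[:115]=0; mask[240:]=0
pts=P[mask][:,:2]; rc=cv2.minAreaRect((pts*1000).astype(np.float32)); print('printer',rc, np.median(Z[mask]))
def obj(b,zl,zh,n):
    u0,v0,u1,v1=b; Q=P[v0:v1,u0:u1].reshape(-1,3); k=(Q[:,2]>zl)&(Q[:,2]<zh); q=Q[k]
    print(n,k.sum(),cv2.minAreaRect((q[:,:2]*1000).astype(np.float32)),q.mean(0))
obj((198,198,228,224),.03,.055,'cart body'); obj((198,198,228,224),.058,.09,'cart fin')
obj((198,198,228,224),.03,.09,'cart all')
g=(im[:,:,1].astype(int)-im[:,:,0]>40)&(im[:,:,1].astype(int)-im[:,:,2]>20); g[:, :245]=0;g[:,385:]=0;g[:115]=0;g[240:]=0
print('lever', [ (int(u),int(v),*np.round(P[v,u],4)) for v,u in np.argwhere(g)][::6])
c=cv2.resize(im[120:235,190:390],None,fx=4,fy=4,interpolation=cv2.INTER_CUBIC); cv2.imwrite('pics/topz.png',c[:,:,::-1])
E
```

```text
printer ((517.6454467773438, 0.77001953125), (330.4293212890625, 263.5195007324219), 86.08308410644531) 0.11602415517632292
cart body 185 ((421.989013671875, 306.86236572265625), (50.234588623046875, 36.14860916137695), 60.79338836669922) [0.42202334 0.30361477 0.045445  ]
cart fin 35 ((422.4874572753906, 306.3391418457031), (19.490070343017578, 11.992496490478516), 56.60467529296875) [0.42201401 0.30553181 0.07163859]
cart all 223 ((421.989013671875, 306.86236572265625), (50.234588623046875, 36.14860916137695), 60.79338836669922) [0.42205777 0.30393611 0.04970332]
lever [(294, 135, np.float64(0.6319), np.float64(0.0506), np.float64(0.1316)), (325, 135, np.float64(0.6273), np.float64(-0.0354), np.float64(0.1511)), (306, 136, np.float64(0.6299), np.float64(0.0175), np.float64(0.1274)), (297, 137, np.float64(0.6269), np.float64(0.0425), np.float64(0.1285)), (303, 137, np.float64(0.6276), np.float64(0.026), np.float64(0.125)), (309, 137, np.float64(0.6268), np.float64(0.0091), np.float64(0.1287)), (315, 137, np.float64(0.6264), np.float64(-0.0077), np.float64(0.1301)), (321, 137, np.flo
[... 221 characters left out ...]
(0.624), np.float64(0.0119), np.float64(0.1285)), (314, 138, np.float64(0.6233), np.float64(-0.0049), np.float64(0.1318)), (320, 138, np.float64(0.6239), np.float64(-0.0215), np.float64(0.1287)), (294, 139, np.float64(0.6214), np.float64(0.0509), np.float64(0.1281)), (301, 139, np.float64(0.6239), np.float64(0.0321), np.float64(0.1161)), (307, 139, np.float64(0.621), np.float64(0.0146), np.float64(0.1298)), (313, 139, np.float64(0.6209), np.float64(-0.0021), np.float64(0.1299)), (319, 139, np.float64(0.6208), np.float64(-0.0188), np.float64(0.1303)), (325, 215, np.float64(0.41), np.float64(-0.0353), np.float64(0.1172)), (325, 217, np.float64(0.4045), np.float64(-0.0353), np.float64(0.1197))]
```

View pics/topz.png

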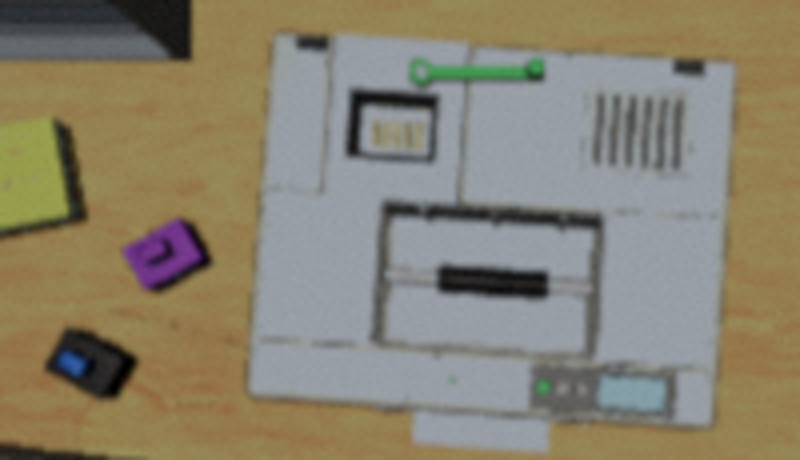

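The top view shows the printer (about 256–373, 130–228), yawed about −4°. The cartridge is the black block with the blue fin at (212, 211), the lever boss is at about (295, 138) and its grip at about (324, 136). Next I move over the cartridge.

{"op": "move_arm", "data": {
  "rows": [
    {"offset": [0.715, -1, 0], "turn": 0, "fingers": 94},
    {"offset": [0.715, -1, 0], "turn": 0, "fingers": 94},
    {"offset": [0.715, -1, 0], "turn": 0, "fingers": 94},
    {"offset": [0.715, -1, 0], "turn": 0, "fingers": 94},
    {"offset": [0.715, -1, 0], "turn": 0, "fingers": 94}
  ]
}}

```text
time: 0.72
eef_pos: [0.2331, -0.4188, 0.2243]
ee_rot: [-3.091, -0.557, 0.0]
wrist_force: [0.4, -0.1, 0.0]
opening: 0.997
grasp_force: 0.0
```

{"op": "move_arm", "data": {
  "rows": [
    {"offset": [0.715, -1, 0], "turn": 0, "fingers": 94},
    {"offset": [0.715, -1, 0], "turn": 0, "fingers": 94},
    {"offset": [0.715, -1, 0], "turn": 0, "fingers": 94},
    {"offset": [0.715, -1, 0], "turn": 0, "fingers": 94},
    {"offset": [0.715, -1, 0], "turn": 0, "fingers": 94}
  ]
}}

```text
time: 1.35
eef_pos: [0.2653, -0.2999, 0.2245]
ee_rot: [3.091, 0.558, 0.0]
wrist_force: [-0.7, -0.2, -0.6]
opening: 1.002
grasp_force: 0.0
```

{"op": "move_arm", "data": {
  "rows": [
    {"offset": [0.715, -1, 0], "turn": 0, "fingers": 94},
    {"offset": [0.715, -1, 0], "turn": 0, "fingers": 94},
    {"offset": [0.715, -1, 0], "turn": 0, "fingers": 94},
    {"offset": [0.715, -1, 0], "turn": 0, "fingers": 94},
    {"offset": [0.715, -1, 0], "turn": 0, "fingers": 94}
  ]
}}

```text
time: 1.98
eef_pos: [0.2971, -0.1813, 0.2245]
ee_rot: [3.091, 0.558, 0.001]
wrist_force: [-0.2, -0.2, -0.8]
opening: 1.002
grasp_force: 0.0
```

{"op": "move_arm", "data": {
  "rows": [
    {"offset": [0.715, -1, 0], "turn": 0, "fingers": 94},
    {"offset": [0.715, -1, 0], "turn": 0, "fingers": 94},
    {"offset": [0.715, -1, 0], "turn": 0, "fingers": 94},
    {"offset": [0.715, -1, 0], "turn": 0, "fingers": 94},
    {"offset": [0.715, -1, 0], "turn": 0, "fingers": 94}
  ]
}}

```text
time: 2.6
eef_pos: [0.3289, -0.0626, 0.2245]
ee_rot: [3.091, 0.558, 0.001]
wrist_force: [0.0, 0.3, 0.8]
opening: 1.001
grasp_force: 0.0
```

{"op": "move_arm", "data": {
  "rows": [
    {"offset": [0.715, -1, 0], "turn": 0, "fingers": 94},
    {"offset": [0.715, -1, 0], "turn": 0, "fingers": 94},
    {"offset": [0.715, -1, 0], "turn": 0, "fingers": 94},
    {"offset": [0.715, -1, 0], "turn": 0, "fingers": 94},
    {"offset": [0.715, -1, 0], "turn": 0, "fingers": 94}
  ]
}}

```text
time: 3.22
eef_pos: [0.3608, 0.0559, 0.2245]
ee_rot: [3.091, 0.558, 0.001]
wrist_force: [-0.3, -0.4, 1.0]
opening: 1.002
grasp_force: 0.0
```

{"op": "move_arm", "data": {
  "rows": [
    {"offset": [0.715, -1, 0], "turn": 0, "fingers": 94},
    {"offset": [0.715, -1, 0], "turn": 0, "fingers": 94},
    {"offset": [0.715, -1, 0], "turn": 0, "fingers": 94},
    {"offset": [0.715, -1, 0], "turn": 0, "fingers": 94},
    {"offset": [0.715, -1, 0], "turn": 0, "fingers": 94}
  ]
}}

```text
time: 3.85
eef_pos: [0.3927, 0.1745, 0.2245]
ee_rot: [3.091, 0.558, 0.0]
wrist_force: [0.1, 0.8, 0.1]
opening: 1.001
grasp_force: 0.0
```

{"op": "move_arm", "data": {
  "rows": [
    {"offset": [0.715, -1, 0], "turn": 0, "fingers": 94},
    {"offset": [0.715, -1, 0], "turn": 0, "fingers": 94},
    {"offset": [0.715, -1, 0], "turn": 0, "fingers": 94},
    {"offset": [0.715, -1, 0], "turn": 0, "fingers": 94},
    {"offset": [0.715, -1, 0], "turn": 0, "fingers": 94}
  ]
}}

```text
time: 4.47
eef_pos: [0.4248, 0.2932, 0.2245]
ee_rot: [3.091, 0.558, 0.0]
wrist_force: [1.1, -0.3, 0.6]
opening: 1.003
grasp_force: 0.0
```

{"op": "move_arm", "data": {
  "rows": [
    {"offset": [0, 0, 0], "turn": -1, "fingers": 60},
    {"offset": [0, 0, 0], "turn": -1, "fingers": 60},
    {"offset": [0, 0, 0], "turn": -1, "fingers": 60},
    {"offset": [0, 0, 0], "turn": -1, "fingers": 60},
    {"offset": [0, 0, 0], "turn": 0, "fingers": 60}
  ]
}}

```text
time: 5.1
eef_pos: [0.4251, 0.2924, 0.2244]
ee_rot: [2.79, 1.444, -0.0]
wrist_force: [0.1, -0.2, -1.1]
opening: 0.639
grasp_force: 0.0
```

```bash
cat > w.py <<'E'
from h import *
import sys
s=state(); im,d,m=grab('wrist'); cv2.imwrite(f'pics/{sys.argv[1]}.png',im[:,:,::-1])
print(s['eef_pos'],s['ee_rot'],s['joint_positions'][5],m['origin'],m['orientation'],m['vfov'])
E
python3 w.py w1
```

```text
[0.42506419 0.29236309 0.22438733] [ 2.78991488e+00  1.44408461e+00 -2.17257754e-04] 1.0831868339559638 [0.47106842 0.35747027 0.38498241] [-0.26617205  0.08552448 -0.61201562] 59.00058016168914
```

View pics/w1.png

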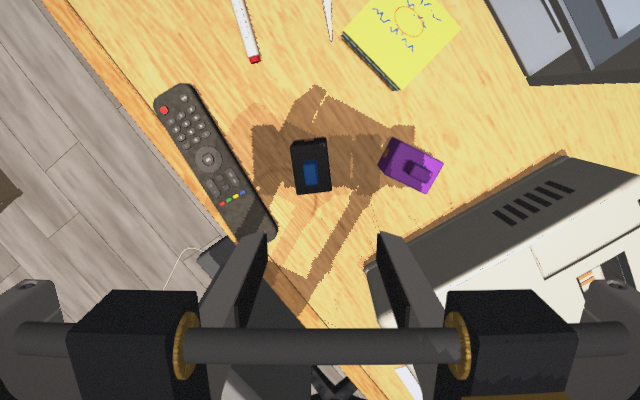

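The wrist view has the cartridge at about (311, 166), with its blue fin at (310, 173) and the fin's long side almost vertical in the image. The purple twin is at (411, 165).

```bash
python3 - <<'E'
from h import *
im,d,m=load('wrist'); P=cloud(d,m)
Q=P[130:205,280:342].reshape(-1,3)
for lo,hi in ((.035,.055),(.066,.085)):
    q=Q[(Q[:,2]>lo)&(Q[:,2]<hi)]; print(len(q),q[:,2].mean(),cv2.minAreaRect((q[:,:2]*1000).astype(np.float32)))
s=state(); Rm=R.from_rotvec(s['ee_rot']).as_matrix(); print(np.degrees(np.arctan2(Rm[1,:2],Rm[0,:2])))
E
```

```text
1548 0.04601130420778042 ((423.622802734375, 309.10858154296875), (50.110286712646484, 36.256675720214844), 61.502342224121094)
304 0.07261052292243313 ((423.7232971191406, 308.8310241699219), (20.483007431030273, 12.436267852783203), 61.75508499145508)
[ 54.68871469 -35.31128508]
```

{"op": "move_arm", "data": {
  "rows": [
    {"offset": [0, 0, 0], "turn": -0.79, "fingers": 40},
    {"offset": [0.67, -0.47, 1], "turn": 0, "fingers": 40},
    {"offset": [0, 0, 1], "turn": 0, "fingers": 40},
    {"offset": [0, 0, 1], "turn": 0, "fingers": 40},
    {"offset": [0, 0, 1], "turn": 0, "fingers": 40}
  ]
}}

```text
time: 5.78
eef_pos: [0.4233, 0.3084, 0.1438]
ee_rot: [2.7, 1.606, 0.0]
wrist_force: [-0.5, -0.0, -0.4]
opening: 0.423
grasp_force: 0.0
```

{"op": "move_arm", "data": {
  "rows": [
    {"offset": [0, 0, 1], "turn": 0, "fingers": 40},
    {"offset": [0, 0, 1], "turn": 0, "fingers": 40},
    {"offset": [0, 0, 1], "turn": 0, "fingers": 40},
    {"offset": [0, 0, 0.77], "turn": 0, "fingers": 40},
    {"offset": [0, 0, 0], "turn": 0, "fingers": 40}
  ]
}}

```text
time: 6.4
eef_pos: [0.4227, 0.3079, 0.068]
ee_rot: [-2.699, -1.608, 0.004]
wrist_force: [0.7, -0.6, -0.2]
opening: 0.426
grasp_force: 0.0
```

```bash
python3 w.py w2
```

```text
[0.42265977 0.30785268 0.06800525] [-2.69905938 -1.60765786  0.00393427] 0.9929049766114476 [0.46101493 0.37808228 0.22840485] [-0.27089324  0.07092488 -0.49344998] 59.00058016168914
```

View pics/w2.png

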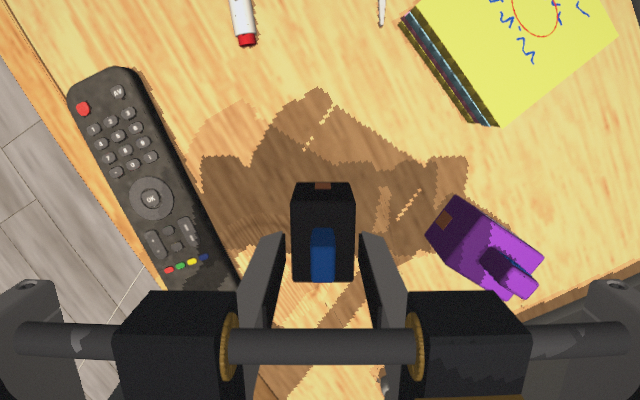

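Fin is centred between the fingers (fin at 323, 255). Closing and lifting.

{"op": "move_arm", "data": {
  "rows": [
    {"offset": [0, 0, 0], "turn": 0, "fingers": 0},
    {"offset": [0, 0, 0], "turn": 0, "fingers": 0},
    {"offset": [0, 0, 0], "turn": 0, "fingers": 0},
    {"offset": [0, 0, 0], "turn": 0, "fingers": 0},
    {"offset": [0, 0, -0.5], "turn": 0, "fingers": 0}
  ]
}}

```text
time: 7.08
eef_pos: [0.4228, 0.3078, 0.0788]
ee_rot: [2.698, 1.609, -0.003]
wrist_force: [0.0, -0.6, -0.5]
opening: 0.123
grasp_force: 30.0
```

{"op": "move_arm", "data": {
  "rows": [
    {"offset": [0, 0, -1], "turn": 0, "fingers": 0},
    {"offset": [0, 0, -1], "turn": 0, "fingers": 0},
    {"offset": [0, 0, -1], "turn": 0, "fingers": 0},
    {"offset": [0, 0, -1], "turn": 0, "fingers": 0},
    {"offset": [0, 0, -1], "turn": 0, "fingers": 0}
  ]
}}

```text
time: 7.7
eef_pos: [0.4233, 0.3081, 0.1802]
ee_rot: [2.698, 1.609, 0.001]
wrist_force: [-0.0, 0.4, -0.9]
opening: 0.124
grasp_force: 30.0
```

{"op": "move_arm", "data": {
  "rows": [
    {"offset": [0, 0, -1], "turn": 0, "fingers": 0},
    {"offset": [0, 0, -1], "turn": 0, "fingers": 0},
    {"offset": [0, 0, -1], "turn": -0.9, "fingers": 0},
    {"offset": [0, 0, -1], "turn": -1, "fingers": 0},
    {"offset": [0, 0, -0.1], "turn": -1, "fingers": 0}
  ]
}}

```text
time: 8.32
eef_pos: [0.4241, 0.3085, 0.2633]
ee_rot: [2.281, 2.158, 0.006]
wrist_force: [-0.6, 0.0, -0.3]
opening: 0.129
grasp_force: 30.0
```

```bash
python3 - <<'E'
from h import *
im,d,m=load('wrist'); P=cloud(d,m)
Q=P[170:290,286:360].reshape(-1,3)
for lo,hi in ((.035,.055),(.066,.085)):
    q=Q[(Q[:,2]>lo)&(Q[:,2]<hi)]; print(len(q),q[:,2].mean(),cv2.minAreaRect((q[:,:2]*1000).astype(np.float32)))
s=state(); Rm=R.from_rotvec(s['ee_rot']).as_matrix(); print(s['eef_pos'],s['opening'],np.degrees(np.arctan2(Rm[1,:2],Rm[0,:2])))
E
```

```text
4385 0.04591251090322184 ((424.363037109375, 308.512451171875), (50.80148696899414, 37.86483383178711), 61.220706939697266)
1021 0.07240051204064062 ((423.72589111328125, 309.0783996582031), (20.674606323242188, 12.702224731445312), 61.849063873291016)
[0.42405217 0.30854594 0.26326144] 0.12856830174384967 [86.82029896 -3.18003517]
```

{"op": "move_arm", "data": {
  "rows": [
    {"offset": [-0.99, 0.6, 0], "turn": 0, "fingers": 0},
    {"offset": [-0.99, 0.6, 0], "turn": 0, "fingers": 0},
    {"offset": [-0.99, 0.6, 0], "turn": 0, "fingers": 0},
    {"offset": [-0.99, 0.6, 0], "turn": 0, "fingers": 0},
    {"offset": [-0.99, 0.6, 0], "turn": 0, "fingers": 0}
  ]
}}

```text
time: 8.95
eef_pos: [0.4774, 0.205, 0.2615]
ee_rot: [2.287, 2.153, 0.0]
wrist_force: [-0.4, 0.1, -2.1]
opening: 0.124
grasp_force: 30.0
```

{"op": "move_arm", "data": {
  "rows": [
    {"offset": [-0.99, 0.6, 0], "turn": 0, "fingers": 0},
    {"offset": [-0.99, 0.6, 0], "turn": 0, "fingers": 0},
    {"offset": [-0.99, 0.6, 0], "turn": 0, "fingers": 0},
    {"offset": [-0.99, 0.6, 0], "turn": 0, "fingers": 0},
    {"offset": [-0.99, 0.6, 0], "turn": 0, "fingers": 0}
  ]
}}

```text
time: 9.57
eef_pos: [0.5313, 0.1026, 0.2615]
ee_rot: [2.288, 2.153, 0.0]
wrist_force: [-0.4, -0.8, -0.7]
opening: 0.126
grasp_force: 30.0
```

{"op": "move_arm", "data": {
  "rows": [
    {"offset": [-0.99, 0.6, 0], "turn": 0, "fingers": 0},
    {"offset": [-0.99, 0.6, 0], "turn": 0, "fingers": 0},
    {"offset": [-0.99, 0.6, 0], "turn": 0, "fingers": 0},
    {"offset": [-0.99, 0.6, 0], "turn": 0, "fingers": 0},
    {"offset": [-0.99, 0.6, 0], "turn": 0, "fingers": 0}
  ]
}}

```text
time: 10.2
eef_pos: [0.5858, -0.0004, 0.2611]
ee_rot: [2.287, 2.153, 0.0]
wrist_force: [-0.0, 0.8, -0.9]
opening: 0.128
grasp_force: 30.0
```

```bash
python3 w.py w3
```

```text
[ 5.85757238e-01 -3.86666582e-04  2.61127277e-01] [2.28748502e+00 2.15318485e+00 3.88330724e-05] -0.05890164060781598 [0.5908194  0.07906643 0.42169795] [-0.27461665  0.00897404 -0.06058426] 59.00058016168914
```

View pics/w3.png

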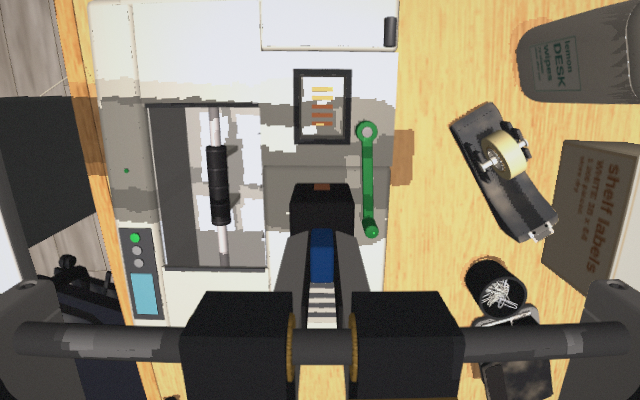

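The socket's dark rim spans (294–352, 69–144). The lever pivot is at (367, 131) and its grip at (371, 232). The roller sleeve runs from (217, 146) to (219, 224).

```bash
python3 - <<'E'
from h import *
im,d,m=load('wrist'); P=cloud(d,m); g=im.max(2)
def rect(mask,z,n):
    vu=np.argwhere(mask); w=onplane(m,vu[:,::-1],z); print(n,len(w),cv2.minAreaRect((w[:,:2]*1000).astype(np.float32)))
mk=np.zeros_like(g,bool); mk[62:150,286:358]=g[62:150,286:358]<70
n,l,st,_=cv2.connectedComponentsWithStats(mk.astype(np.uint8)); k=1+st[1:,4].argmax(); rect(l==k,.115,'socket')
gr=(im[:,:,1].astype(int)-im[:,:,0]>40)&(im[:,:,1].astype(int)-im[:,:,2]>20); gr[:,:340]=0;gr[:,400:]=0
vu=np.argwhere(gr); Q=P[gr]; 
for lo,hi,nm in ((.143,.156,'grip'),(.120,.134,'arm')):
    k=(Q[:,2]>lo)&(Q[:,2]<hi); q=Q[k]; print(nm,k.sum(),np.median(q[:,2]),q[:,:2].min(0),q[:,:2].max(0),cv2.minAreaRect((q[:,:2]*1000).astype(np.float32)))
# roller sleeve
Q=P[100:270,205:235].reshape(-1,3); print('roller top z', np.nanmax(Q[:,2]))
mk=np.zeros_like(g,bool); mk[130:240,200:236]=g[130:240,200:236]<60
rect(mk,.085,'sleeve')
# printer top
T=np.abs(P[:,:,2]-.115)<.006; T[:,:80]=0;T[270:]=0; q=P[T]; print('top z',np.median(q[:,2]), len(q), q[:,:2].min(0),q[:,:2].max(0))
# held cart
Q=P[175:240,285:360].reshape(-1,3); q=Q[(Q[:,2]>.225)&(Q[:,2]<.25)]; print('shoulder',len(q),q[:,2].mean(),cv2.minAreaRect((q[:,:2]*1000).astype(np.float32)),q[:,1].max())
# edge line of printer rear, opening edges
E
```

```text
socket 1531 ((590.6967163085938, 71.0052490234375), (61.633602142333984, 47.672607421875), 85.47109985351562)
grip 145 0.1490343484440559 [ 0.61991231 -0.03499554] [ 0.63074411 -0.02412141] ((625.130859375, -29.725223541259766), (10.810688972473145, 10.656813621520996), 41.36250305175781)
arm 1023 0.12811055370928226 [ 0.61735717 -0.02665659] [0.63397966 0.05842589] ((624.7420043945312, 15.85556411743164), (85.20808410644531, 16.579269409179688), 88.51185607910156)
roller top z 0.117815871637724
sleeve 1415 ((483.66925048828125, 1.3443374633789062), (81.53042602539062, 19.810094833374023), 85.81332397460938)
top z 0.11526653198964068 53946 [ 0.38414687 -0.10437917] [0.90659446 0.17261689]
shoulder 2638 0.23778091557590783 ((586.7496337890625, 15.26988410949707), (20.902019500732422, 36.044334411621094), 85.77999877929688) 0.026364103376480645
```

{"op": "move_arm", "data": {
  "rows": [
    {"offset": [0.88, 0.01, 0], "turn": 0.03, "fingers": 0},
    {"offset": [0.88, 0.01, 0], "turn": 0, "fingers": 0},
    {"offset": [0.88, 0.01, 0], "turn": 0, "fingers": 0},
    {"offset": [0.88, 0.01, 0], "turn": 0, "fingers": 0},
    {"offset": [0, 0, 0.5], "turn": 0, "fingers": 0}
  ]
}}

```text
time: 10.88
eef_pos: [0.5908, 0.0731, 0.2515]
ee_rot: [2.288, 2.151, 0.002]
wrist_force: [0.5, 0.1, -0.9]
opening: 0.124
grasp_force: 30.0
```

{"op": "move_arm", "data": {
  "rows": [
    {"offset": [0, 0, 1], "turn": 0, "fingers": 0},
    {"offset": [0, 0, 1], "turn": 0, "fingers": 0},
    {"offset": [0, 0, 0.8], "turn": 0, "fingers": 0},
    {"offset": [0, 0, 0], "turn": 0, "fingers": 0},
    {"offset": [0, 0, 0], "turn": 0, "fingers": 0}
  ]
}}

```text
time: 11.5
eef_pos: [0.5909, 0.0709, 0.1955]
ee_rot: [2.292, 2.147, 0.001]
wrist_force: [-0.4, 0.4, 0.4]
opening: 0.124
grasp_force: 30.0
```

```bash
python3 - <<'E'
from h import *
s=state(); Rm=R.from_rotvec(s['ee_rot']).as_matrix(); print(s['eef_pos'],np.degrees(np.arctan2(Rm[1,0],Rm[0,0])))
im,d,m=grab('wrist'); P=cloud(d,m); cv2.imwrite('pics/w4.png',im[:,:,::-1])
Q=P[175:240,285:360].reshape(-1,3); zt=s['eef_pos'][2]-.023; q=Q[(abs(Q[:,2]-zt)<.008)]; rc=cv2.minAreaRect((q[:,:2]*1000).astype(np.float32)); print('shoulder',len(q),q[:,2].mean(),rc)
E
```

```text
[0.59087564 0.07089893 0.19554672] 86.26845553210036
shoulder 2339 0.1721862115536297 ((591.977783203125, 86.39884185791016), (20.7498836517334, 36.08679962158203), 86.71884155273438)
```

View pics/w4.png

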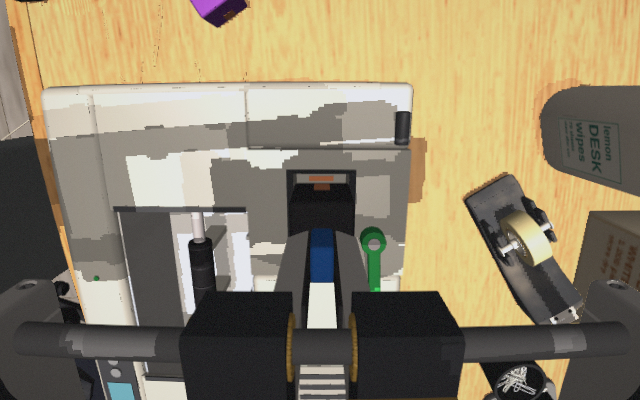

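{"op": "move_arm", "data": {
  "rows": [
    {"offset": [-0.05, -0.015, 0.3], "turn": 0, "fingers": 0},
    {"offset": [0, 0, 0.6], "turn": 0, "fingers": 0},
    {"offset": [0, 0, 0.6], "turn": 0, "fingers": 0},
    {"offset": [0, 0, 0.6], "turn": 0, "fingers": 0},
    {"offset": [0, 0, 0.4], "turn": 0, "fingers": 0}
  ]
}}

```text
time: 12.18
eef_pos: [0.5895, 0.07, 0.1441]
ee_rot: [-2.292, -2.147, 0.002]
wrist_force: [-8.1, -0.9, 40.2]
opening: 0.127
grasp_force: 30.0
```

{"op": "move_arm", "data": {
  "rows": [
    {"offset": [0, 0, 0.2], "turn": 0, "fingers": 0},
    {"offset": [0, 0, 0], "turn": 0, "fingers": 0},
    {"offset": [0, 0, 0], "turn": 0, "fingers": 0},
    {"offset": [0, 0, 0], "turn": 0, "fingers": 0},
    {"offset": [0, 0, 0], "turn": 0, "fingers": 0}
  ]
}}

```text
time: 12.8
eef_pos: [0.5894, 0.07, 0.1441]
ee_rot: [2.292, 2.148, 0.0]
wrist_force: [-6.0, -1.1, 15.5]
opening: 0.128
grasp_force: 30.0
```

{"op": "move_arm", "data": {
  "rows": [
    {"offset": [0, 0, 0], "turn": 0, "fingers": 30},
    {"offset": [0, 0, 0], "turn": 0, "fingers": 30},
    {"offset": [0, 0, -1], "turn": 0, "fingers": 30},
    {"offset": [0, 0, -1], "turn": 0, "fingers": 30},
    {"offset": [0, 0, -1], "turn": 0, "fingers": 30}
  ]
}}

```text
time: 13.42
eef_pos: [0.59, 0.0701, 0.2008]
ee_rot: [-2.292, -2.148, 0.001]
wrist_force: [0.2, -0.8, -0.1]
opening: 0.32
grasp_force: 0.0
```

{"op": "move_arm", "data": {
  "rows": [
    {"offset": [-1, 0.4, -1], "turn": 0, "fingers": 36},
    {"offset": [-1, 0.4, 0], "turn": 0, "fingers": 36},
    {"offset": [-1, 0.4, 0], "turn": 0, "fingers": 36},
    {"offset": [-1, 0.3, 0], "turn": 0, "fingers": 36},
    {"offset": [-1, 0, 0], "turn": 0, "fingers": 36}
  ]
}}

```text
time: 14.05
eef_pos: [0.6135, -0.0333, 0.22]
ee_rot: [-2.292, -2.147, 0.002]
wrist_force: [0.3, 0.9, 0.5]
opening: 0.385
grasp_force: 0.0
```

```bash
python3 - <<'E'
from h import *
s=state(); Rm=R.from_rotvec(s['ee_rot']).as_matrix(); print(s['eef_pos'],np.degrees(np.arctan2(Rm[1,0],Rm[0,0])))
im,d,m=grab('wrist'); P=cloud(d,m); cv2.imwrite('pics/w5.png',im[:,:,::-1])
i=P[:,:,:2]-np.array([.5907,.071]); near=(np.abs(i)<.045).all(2)
q=P[near]; 
for lo,hi in ((.117,.127),(.14,.155)):
    k=(q[:,2]>lo)&(q[:,2]<hi); print(k.sum(), q[k].mean(0) if k.any() else 0, cv2.minAreaRect((q[k][:,:2]*1000).astype(np.float32)))
print('top',np.median(P[near&(np.abs(P[:,:,2]-.115)<.003)][:,2]))
print(np.histogram(q[:,2],bins=np.arange(.08,.16,.004)))
gr=(im[:,:,1].astype(int)-im[:,:,0]>40)&(im[:,:,1].astype(int)-im[:,:,2]>20)
Q=P[gr]; k=(Q[:,2]>.143)&(Q[:,2]<.156); print('grip',k.sum(),cv2.minAreaRect((Q[k][:,:2]*1000).astype(np.float32)))
E
```

```text
[ 0.61347477 -0.03327858  0.21999263] 86.2485129817251
3199 [0.59068728 0.07003152 0.12117385] ((591.0692749023438, 70.34915161132812), (88.18183135986328, 88.0418472290039), 88.65279388427734)
652 [0.59016146 0.07016484 0.14758544] ((590.0106201171875, 70.21443176269531), (19.638126373291016, 12.74169635772705), 87.57735443115234)
top 0.1152821315764036
(array([  13,    9,    6,   27,   77,   55,   71,  714, 8639, 1942, 2856,
        235,  617,   26,   10,   42,  280,  330,    0]), array([0.08 , 0.084, 0.088, 0.092, 0.096, 0.1  , 0.104, 0.108, 0.112,
       0.116, 0.12 , 0.124, 0.128, 0.132, 0.136, 0.14 , 0.144, 0.148,
       0.152, 0.156]))
grip 205 ((625.4007568359375, -29.641624450683594), (11.317229270935059, 10.439230918884277), 87.35520935058594)
```

View pics/w5.png

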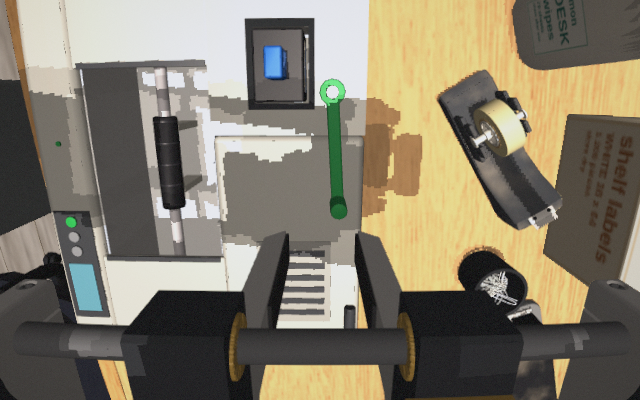

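The cartridge is seated: the fin top reads 33 mm above the printer's top and is centred in the socket at (280, 62). The lever grip is at (338, 209). Next I compute the lever arc.

```bash
python3 - <<'E'
import numpy as np
a=np.radians(86.25); X=np.array([np.cos(a),np.sin(a)]); Y=np.array([np.sin(a),-np.cos(a)])
piv=np.array([626.2,49.5]); ph=np.radians(np.linspace(-90.6,-185.5,11)); p=piv+80*np.c_[np.cos(ph),np.sin(ph)]
print(p[0],p[-1])
for q in np.diff(p,axis=0): print(np.round(q@X/20,2),np.round(q@Y/20,2))
E
```

```text
[625.36225727 -30.49561355] [546.56830413  57.1676602 ]
0.02 -0.66
0.13 -0.65
0.23 -0.62
0.33 -0.57
0.42 -0.51
0.5 -0.43
0.56 -0.35
0.61 -0.25
0.65 -0.14
0.66 -0.03
```

{"op": "move_arm", "data": {
  "rows": [
    {"offset": [0.22, 0.59, 0], "turn": 0, "fingers": 36},
    {"offset": [0, 0, 1], "turn": 0, "fingers": 36},
    {"offset": [0, 0, 1], "turn": 0, "fingers": 36},
    {"offset": [0, 0, 1], "turn": 0, "fingers": 36},
    {"offset": [0, 0, 0.5], "turn": 0, "fingers": 36}
  ]
}}

```text
time: 14.72
eef_pos: [0.6255, -0.0269, 0.1499]
ee_rot: [-2.29, -2.148, 0.001]
wrist_force: [-0.0, 0.4, -0.6]
opening: 0.383
grasp_force: 0.0
```

{"op": "move_arm", "data": {
  "rows": [
    {"offset": [0, 0, 0], "turn": 0, "fingers": 36},
    {"offset": [0, 0, 0], "turn": 0, "fingers": 0},
    {"offset": [0, 0, 0], "turn": 0, "fingers": 0},
    {"offset": [0, 0, 0], "turn": 0, "fingers": 0},
    {"offset": [0, 0, 0], "turn": 0, "fingers": 0}
  ]
}}

```text
time: 15.35
eef_pos: [0.6259, -0.0282, 0.1517]
ee_rot: [2.292, 2.147, 0.001]
wrist_force: [0.8, 0.2, 2.7]
opening: 0.117
grasp_force: 30.0
```

{"op": "move_arm", "data": {
  "rows": [
    {"offset": [0.02, -0.66, 0], "turn": 0, "fingers": 0},
    {"offset": [0.13, -0.65, 0], "turn": 0, "fingers": 0},
    {"offset": [0.23, -0.62, 0], "turn": 0, "fingers": 0},
    {"offset": [0.33, -0.57, 0], "turn": 0, "fingers": 0},
    {"offset": [0.42, -0.51, 0], "turn": 0, "fingers": 0}
  ]
}}

```text
time: 15.98
eef_pos: [0.5664, -0.0009, 0.1515]
ee_rot: [2.292, 2.147, 0.001]
wrist_force: [2.3, -1.7, 3.4]
opening: 0.114
grasp_force: 30.0
```

{"op": "move_arm", "data": {
  "rows": [
    {"offset": [0.5, -0.43, 0], "turn": 0, "fingers": 0},
    {"offset": [0.56, -0.35, 0], "turn": 0, "fingers": 0},
    {"offset": [0.61, -0.25, 0], "turn": 0, "fingers": 0},
    {"offset": [0.65, -0.14, 0], "turn": 0, "fingers": 0},
    {"offset": [0.66, -0.03, 0], "turn": 0, "fingers": 0}
  ]
}}

```text
time: 16.6
eef_pos: [0.5463, 0.0609, 0.1511]
ee_rot: [-2.291, -2.148, 0.0]
wrist_force: [2.0, 0.5, 5.7]
opening: 0.114
grasp_force: 30.0
```

{"op": "move_arm", "data": {
  "rows": [
    {"offset": [0, 0, 0], "turn": 0, "fingers": 0},
    {"offset": [0.1, 0, 0], "turn": 0, "fingers": 0},
    {"offset": [0, 0, 0], "turn": 0, "fingers": 0},
    {"offset": [0, 0, 0], "turn": 0, "fingers": 0},
    {"offset": [0, 0, 0], "turn": 0, "fingers": 0}
  ]
}}

```text
time: 17.23
eef_pos: [0.5465, 0.0625, 0.1511]
ee_rot: [-2.29, -2.149, 0.001]
wrist_force: [1.7, -0.8, 7.2]
opening: 0.114
grasp_force: 30.0
```

{"op": "move_arm", "data": {
  "rows": [
    {"offset": [0, 0, 0], "turn": 0, "fingers": 40},
    {"offset": [0, 0, 0], "turn": 0, "fingers": 40},
    {"offset": [0, 0, -1], "turn": 0, "fingers": 40},
    {"offset": [0, 0, -1], "turn": 0, "fingers": 40},
    {"offset": [0, 0, -1], "turn": 0, "fingers": 40}
  ]
}}

```text
time: 17.85
eef_pos: [0.5458, 0.0618, 0.2106]
ee_rot: [-2.291, -2.146, 0.003]
wrist_force: [0.1, -0.0, 0.4]
opening: 0.426
grasp_force: 0.0
```

{"op": "move_arm", "data": {
  "rows": [
    {"offset": [-0.5, -0.73, -1], "turn": 0, "fingers": 40},
    {"offset": [-0.5, -0.73, 0], "turn": 0, "fingers": 40},
    {"offset": [-0.5, -0.73, 0], "turn": 0, "fingers": 40},
    {"offset": [-0.51, -0.74, 0], "turn": 0, "fingers": 40},
    {"offset": [0, 0, 0], "turn": 0, "fingers": 40}
  ]
}}

```text
time: 18.48
eef_pos: [0.4843, 0.0246, 0.2306]
ee_rot: [-2.293, -2.146, 0.001]
wrist_force: [0.2, 0.1, -0.4]
opening: 0.426
grasp_force: 0.0
```

```bash
cat > lev.py <<'E'
from h import *
s=state(); Rm=R.from_rotvec(s['ee_rot']).as_matrix(); print(s['eef_pos'],np.degrees(np.arctan2(Rm[1,0],Rm[0,0])))
piv=np.array([.6262,.0495])
for n in ('wrist','top'):
    im,d,m=grab(n); P=cloud(d,m); cv2.imwrite(f'pics/L_{n}_{s["time"]:.1f}.png',im[:,:,::-1])
    gr=(im[:,:,1].astype(int)-im[:,:,0]>40)&(im[:,:,1].astype(int)-im[:,:,2]>20)&(np.linalg.norm(P[:,:,:2]-piv,axis=2)<.11)
    Q=P[gr]; r=np.linalg.norm(Q[:,:2]-piv,axis=1)
    k=(Q[:,2]>.12)&(Q[:,2]<.156)&(r>.03)
    if k.sum()>5:
        v=np.median(Q[k][:,:2]-piv,axis=0); print(n,k.sum(),'lever angle',np.pi-.0684-np.arctan2(v[1],v[0])%(2*np.pi))
    k=(Q[:,2]>.14)&(Q[:,2]<.156); print('grip',k.sum(),Q[k].mean(0) if k.any() else 0)
im,d,m=load('wrist'); P=cloud(d,m)
mk=(im.max(2)<60)&(np.abs(P[:,:,2]-.085)<.012)&(abs(P[:,:,0]-.4835)<.025)&(abs(P[:,:,1])<.09)
n,l,st,_=cv2.connectedComponentsWithStats(mk.astype(np.uint8)); k=1+st[1:,4].argmax(); w=P[l==k]; print('sleeve',len(w),w[:,2].max(),cv2.minAreaRect((w[:,:2]*1000).astype(np.float32)))
E
python3 lev.py; ls pics
```

```text
[0.48429513 0.02458531 0.23059028] 86.19862016562435
wrist 849 lever angle 0.0031135377716502433
grip 216 [0.54610473 0.05509317 0.1488254 ]
grip 0 0
sleeve 1714 0.09159716132973339 ((482.4098205566406, 2.003631591796875), (79.33961486816406, 19.074382781982422), 85.7353515625)
L_top_18.5.png
L_wrist_18.5.png
side.png
top.png
topz.png
w1.png
w2.png
w3.png
w4.png
w5.png
```

Lever is shut (≈0.003 rad). Descending onto the roller sleeve.

{"op": "move_arm", "data": {
  "rows": [
    {"offset": [0, 0, 1], "turn": 0, "fingers": 40},
    {"offset": [0, 0, 1], "turn": 0, "fingers": 40},
    {"offset": [0, 0, 1], "turn": 0, "fingers": 40},
    {"offset": [0, 0, 1], "turn": 0, "fingers": 40},
    {"offset": [0, 0, 1], "turn": 0, "fingers": 40}
  ]
}}

```text
time: 19.2
eef_pos: [0.4867, 0.0254, 0.1302]
ee_rot: [2.292, 2.148, 0.001]
wrist_force: [0.0, -0.1, -0.7]
opening: 0.425
grasp_force: 0.0
```

{"op": "move_arm", "data": {
  "rows": [
    {"offset": [0, 0, 1], "turn": 0, "fingers": 40},
    {"offset": [0, 0, 1], "turn": 0, "fingers": 40},
    {"offset": [0, 0, 0.33], "turn": 0, "fingers": 40},
    {"offset": [0, 0, 0], "turn": 0, "fingers": 40},
    {"offset": [0, 0, 0], "turn": 0, "fingers": 0}
  ]
}}

```text
time: 19.82
eef_pos: [0.4867, 0.0251, 0.0851]
ee_rot: [2.292, 2.147, 0.002]
wrist_force: [0.1, 0.2, 0.3]
opening: 0.352
grasp_force: 0.0
```

{"op": "move_arm", "data": {
  "rows": [
    {"offset": [0, 0, 0], "turn": 0, "fingers": 0},
    {"offset": [0, 0, 0], "turn": 0, "fingers": 0},
    {"offset": [0, 0, 0], "turn": 0, "fingers": 0},
    {"offset": [0, 0, -0.2], "turn": 0, "fingers": 0},
    {"offset": [0, 0, -0.2], "turn": 0, "fingers": 0}
  ]
}}

```text
time: 20.45
eef_pos: [0.4864, 0.025, 0.0925]
ee_rot: [2.292, 2.148, 0.001]
wrist_force: [-0.5, 0.1, -2.4]
opening: 0.203
grasp_force: 30.0
```

{"op": "move_arm", "data": {
  "rows": [
    {"offset": [-0.44, 0, 0], "turn": 0, "fingers": 0},
    {"offset": [-0.44, 0, 0], "turn": 0, "fingers": 0},
    {"offset": [-0.44, 0, 0], "turn": 0, "fingers": 0},
    {"offset": [-0.44, 0, 0], "turn": 0, "fingers": 0},
    {"offset": [-0.44, 0, 0], "turn": 0, "fingers": 0}
  ]
}}

```text
time: 21.08
eef_pos: [0.483, -0.0196, 0.0924]
ee_rot: [2.293, 2.148, -0.0]
wrist_force: [-0.2, -0.0, -2.2]
opening: 0.202
grasp_force: 30.0
```

{"op": "move_arm", "data": {
  "rows": [
    {"offset": [0, 0, 0], "turn": 0, "fingers": 0},
    {"offset": [0, 0, -0.25], "turn": 0, "fingers": 0},
    {"offset": [0, 0, -0.25], "turn": 0, "fingers": 0},
    {"offset": [0, 0, -0.25], "turn": 0, "fingers": 0},
    {"offset": [0, 0, -0.25], "turn": 0, "fingers": 0}
  ]
}}

```text
time: 21.7
eef_pos: [0.4828, -0.0184, 0.1126]
ee_rot: [-2.292, -2.148, -0.0]
wrist_force: [0.9, -0.3, -4.6]
opening: 0.205
grasp_force: 30.0
```

```bash
python3 w.py w6; python3 - <<'E'
from h import *
im,d,m=grab('side'); cv2.imwrite('pics/s6.png',cv2.resize(im[150:300,190:390],None,fx=3.5,fy=3.5)[:,:,::-1])
E
```

```text
[ 0.4828414  -0.01835714  0.11257387] [-2.29179691e+00 -2.14787702e+00 -1.29007898e-04] -0.11790912541629672 [0.48832884 0.06099712 0.27317845] [-0.27404278  0.01008507 -0.06484054] 59.00058016168914
```

View pics/w6.png

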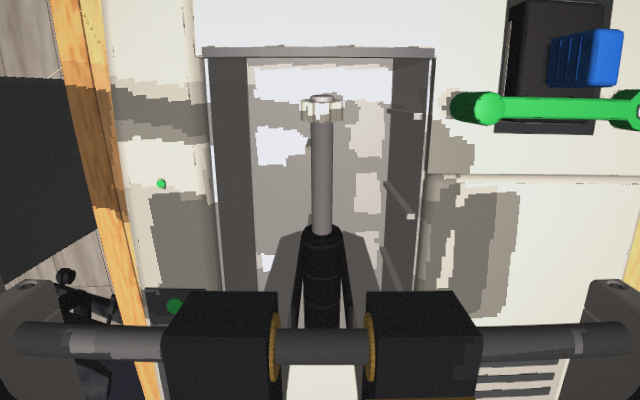

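The gear end (320, 105) is clear of the left cover's edge (row about 50), and the lever lies shut across the cartridge. Lifting further so the right cover tilts the roller.

{"op": "move_arm", "data": {
  "rows": [
    {"offset": [0, 0, -0.25], "turn": 0, "fingers": 0},
    {"offset": [0, 0, -0.25], "turn": 0, "fingers": 0},
    {"offset": [0, 0, -0.25], "turn": 0, "fingers": 0},
    {"offset": [0, 0, -0.25], "turn": 0, "fingers": 0},
    {"offset": [0, 0, 0], "turn": 0, "fingers": 0}
  ]
}}

```text
time: 22.42
eef_pos: [0.4833, -0.0186, 0.133]
ee_rot: [2.293, 2.148, 0.001]
wrist_force: [0.2, 1.8, -3.6]
opening: 0.204
grasp_force: 30.0
```

```bash
cat > rol.py <<'E'
from h import *
s=state(); e=s['eef_pos']; im,d,m=grab('wrist'); P=cloud(d,m)
a=np.radians(86.1); ax=np.array([np.cos(a),np.sin(a)]); nx=np.array([ax[1],-ax[0]])
q=P[np.isfinite(P[:,:,2])]; rel=q[:,:2]-e[:2]; t=rel@ax; n=rel@nx
print('tcp',e,s['wrist_force'],s['opening'],s['time'])
for a0 in range(25,90,5):   # top line of roller ahead of tcp
    k=(t>a0/1e3)&(t<a0/1e3+.005)&(abs(n)<.005)
    if k.any(): print(a0+2.5, round(np.median(q[k,2]),4), round(np.percentile(q[k,2],95),4), k.sum())
E
python3 rol.py
```

```text
tcp [ 0.48325948 -0.01856339  0.13296526] [ 0.16739342  1.78436933 -3.57568372] 0.2044253723614475 22.425
27.5 0.2277 0.2299 1502
32.5 0.1452 0.1471 196
37.5 0.1477 0.1497 213
42.5 0.15 0.152 229
47.5 0.1525 0.1544 254
52.5 0.1549 0.1569 268
57.5 0.1574 0.1594 288
62.5 0.1643 0.1671 289
67.5 0.1667 0.169 391
72.5 0.164 0.1666 422
77.5 0.1527 0.1602 220
82.5 0.0237 0.0248 97
87.5 0.0237 0.0248 97
```

{"op": "move_arm", "data": {
  "rows": [
    {"offset": [0.4, 0, -0.17], "turn": 0, "fingers": 0},
    {"offset": [0.4, 0, -0.17], "turn": 0, "fingers": 0},
    {"offset": [0.4, 0, -0.18], "turn": 0, "fingers": 0},
    {"offset": [0.4, 0, -0.18], "turn": 0, "fingers": 0},
    {"offset": [0.4, 0, -0.18], "turn": 0, "fingers": 0}
  ]
}}

```text
time: 23.1
eef_pos: [0.4858, 0.0218, 0.1504]
ee_rot: [2.292, 2.148, 0.0]
wrist_force: [0.1, 0.3, -1.6]
opening: 0.203
grasp_force: 30.0
```

{"op": "move_arm", "data": {
  "rows": [
    {"offset": [0.4, 0, -0.17], "turn": 0, "fingers": 0},
    {"offset": [0.4, 0, -0.17], "turn": 0, "fingers": 0},
    {"offset": [0.4, 0, -0.18], "turn": 0, "fingers": 0},
    {"offset": [0.4, 0, -0.18], "turn": 0, "fingers": 0},
    {"offset": [0.4, 0, -0.18], "turn": 0, "fingers": 0}
  ]
}}

```text
time: 23.72
eef_pos: [0.4883, 0.0616, 0.1679]
ee_rot: [2.292, 2.148, -0.0]
wrist_force: [0.4, 0.6, -1.9]
opening: 0.202
grasp_force: 30.0
```

```bash
python3 rol.py
```

```text
tcp [0.48829137 0.06155673 0.16786734] [ 0.40727333  0.64269285 -1.94809521] 0.2019258420860975 23.725
27.5 0.2625 0.2648 1515
32.5 0.1796 0.1815 198
37.5 0.182 0.1838 210
42.5 0.1842 0.1861 237
47.5 0.1866 0.1883 245
52.5 0.1889 0.1907 271
57.5 0.1912 0.1931 280
62.5 0.1971 0.2007 290
67.5 0.2005 0.2027 381
72.5 0.1982 0.2014 411
77.5 0.1867 0.195 274
82.5 0.1152 0.1163 146
87.5 0.1153 0.1162 153
```

{"op": "move_arm", "data": {
  "rows": [
    {"offset": [0, 0, -0.5], "turn": 0, "fingers": 0},
    {"offset": [0, 0, -0.6], "turn": 0, "fingers": 0},
    {"offset": [0, 0, -0.6], "turn": 0, "fingers": 0},
    {"offset": [0, 0, -0.6], "turn": 0, "fingers": 0},
    {"offset": [0, 0, -0.6], "turn": 0, "fingers": 0}
  ]
}}

```text
time: 24.4
eef_pos: [0.4883, 0.0609, 0.2267]
ee_rot: [2.292, 2.148, 0.0]
wrist_force: [0.6, -0.1, -1.7]
opening: 0.203
grasp_force: 30.0
```

{"op": "move_arm", "data": {
  "rows": [
    {"offset": [0, 0, -0.7], "turn": 0, "fingers": 0},
    {"offset": [0, 0, -0.7], "turn": 0, "fingers": 0},
    {"offset": [0, 0, -0.7], "turn": 0, "fingers": 0},
    {"offset": [0, 0, -0.6], "turn": 0, "fingers": 0},
    {"offset": [0, 0, 0], "turn": 0, "fingers": 0}
  ]
}}

```text
time: 25.02
eef_pos: [0.4889, 0.061, 0.2807]
ee_rot: [2.291, 2.147, 0.002]
wrist_force: [0.4, -0.2, -1.6]
opening: 0.206
grasp_force: 30.0
```

{"op": "move_arm", "data": {
  "rows": [
    {"offset": [0, 0, 0], "turn": 0, "fingers": 0},
    {"offset": [0, 0, 0], "turn": 0, "fingers": 0},
    {"offset": [0, 0, 0], "turn": 0, "fingers": 0},
    {"offset": [0, 0, 0], "turn": 0, "fingers": 0},
    {"offset": [0, 0, 0], "turn": 0, "fingers": 0}
  ]
}}

```text
time: 25.65
eef_pos: [0.4882, 0.0611, 0.2796]
ee_rot: [-2.292, -2.148, 0.0]
wrist_force: [0.2, 0.0, -2.9]
opening: 0.205
grasp_force: 30.0
```

```bash
python3 rol.py; python3 lev.py 2>&1 | head -4; python3 - <<'E'
from h import *
im,d,m=grab('side'); cv2.imwrite('pics/s7.png',cv2.resize(im[100:290,190:430],None,fx=3.2,fy=3.2)[:,:,::-1])
E
```

```text
tcp [0.4882313  0.06106153 0.27955937] [ 0.19543017  0.02167044 -2.86965208] 0.20488266629025417 25.65
27.5 0.3742 0.3765 1508
32.5 0.2914 0.2933 205
37.5 0.2938 0.2957 204
42.5 0.2959 0.2978 236
47.5 0.2982 0.3001 253
52.5 0.3005 0.3024 268
57.5 0.3028 0.3048 281
62.5 0.3086 0.3122 292
67.5 0.3122 0.3145 380
72.5 0.3099 0.3129 428
77.5 0.3035 0.3067 204
82.5 0.1153 0.1169 66
87.5 0.1154 0.1163 66
[0.48822404 0.06104834 0.27957529] 86.27440055740735
wrist 555 lever angle 0.004515820624067857
grip 138 [0.54606398 0.05517439 0.14885967]
grip 0 0
```

View pics/s7.png

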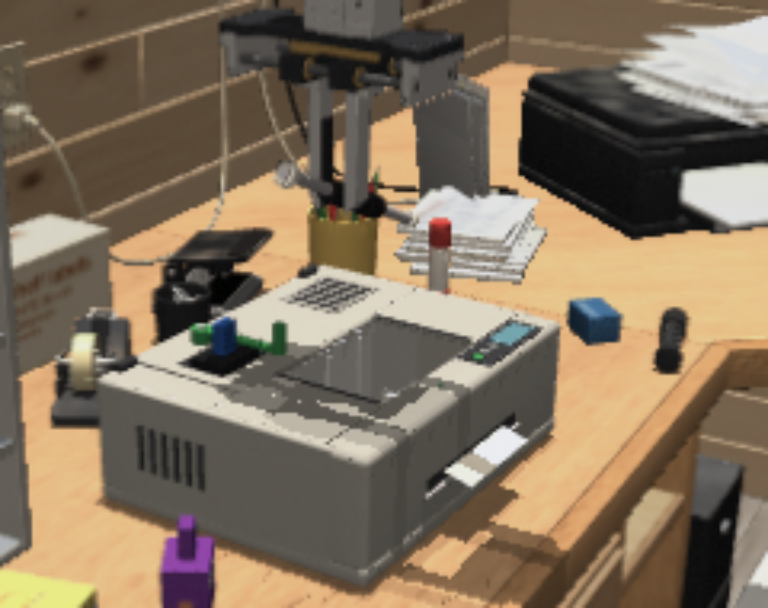

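The side view shows the roller held well above the printer, tilted from (285, 172) to about (430, 215) in the crop. The bay is empty, the cartridge is seated and the lever is shut.

```bash
python3 -c "from cell import *; print(hand_in())"
```

```text
the job is handed in; nothing more can be done
None
```

The job is handed in: the cartridge is seated, the lever is shut (about 0.005 rad) and the roller is held still above the printer, its lower end about 100 mm above the top; the hand-in gave no verdict.

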